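# Show the middle-sized sweet dish to the catalogue camera

### The arm

A 6-joint arm with a two-finger parallel gripper is mounted at the origin on the work surface. World frame = base frame: x ahead of the robot, y to its left, z up, the work surface at z = 0. Lengths are in m, angles in degrees, forces in N, time in s.
With the tool pointing down it reaches from about 0.35 to 0.875 m from the base axis. Payload 4.2 kg.
Tool frame: the origin (TCP) lies at the very end of the fingers, on their centre line; the grasp point (between the pads) lies 19 mm behind it; z points along the fingers, x is the direction in which the jaws open and shut, and the axes are right-handed (so a half turn about z gives the same grasp; the last joint's range is limited). The gripper opens to 87 mm and grips with 3 to 60 N. Pads are 19 mm wide; open, the fingers measure 117 mm over their backs; the gripper's body (75 mm by 190 mm) begins 51 mm behind the grasp point.
Start: joints at [-61.387, 22.042, 0.453, 0, -68.411, -14.817], TCP at [0.149, -0.607, 0.223] pointing down, gripper open.
Joint ranges: [-179.83, 179.83], [-69.29, 118.12], [-61.27, 80.66], [-181.25, 117.63], [-171.15, -9.14], [-177.46, 177.46]. Speed limits (degrees/s): [159.86, 159.86, 180, 180, 180, 180].

### API

Orientations are given as a 3x3 rotation matrix whose columns are the frame's x, y, z axes.
In Python, from station import r gives the robot as it stands.
- The arm moves only by the tool move_arm, never from a script. Its argument "series" is a list that holds one entry, the list of rows, each a list of 7 numbers: the shift along the tool's x, y, z in cm, then the turn, a rotation vector about the tool's x, y, z in degrees, then the opening, from -1 (shut) to 1 (fully open). In form: [[[dx, dy, dz, wx, wy, wz, fingers], ...]]. A call has 1 to 12 rows; each row shifts and turns the commanded pose from where the row before left it, along the tool's axes as they then stand; what a row does not reach is not made up. A row lasts 1/8 s, in which the tool goes at most 62.5 mm and 10.7 degrees, less where a joint would pass 70% of its speed; a pose out of reach is approached as far as the arm can. A call is refused whole if a number of a shift passes 6.25 or a number of a turn 10.7, either way. A call with a gripper value outside its range is refused whole. The fingers move at their own pace and stop on an object; the grip force is fixed at half the most. Time passes only in rows, so rows that do not move let the fingers close. It gives the time, the measured TCP pose, the force and the opening at its end, in the units of the state.
- r.sense(): the state, without advancing time (a new reading comes with each control period).
- r.capture(name): name is "scene" or "top" or "wrist"; returns a dict with "color" (420x560x3 uint8, blue, green, red), "fx", "fy", "cx", "cy" (pixels), "D" ([k1, k2, p1, p2, k3] as OpenCV has them; the pictures are not rectified), "rvec" (rotation vector, rad) and "tvec" (3), from world to camera coordinates, as OpenCV has them; the wrist camera has in their place "tool_from_camera" (4x4, takes a point from camera to tool coordinates, whose origin is the TCP and whose axes are the tool frame's). Camera axes: x right, y down, z forward; pixel columns grow to the right and rows downward; lengths in m; the calibration is good to about 2 mm. A picture is of the moment at which its call begins: read the wrist's pose just before it. There is no depth.
- r.finish_job(): hands the job in, once; it reports no verdict.
The state is a dict: "time_s": time; "joints": joint angles; "joint_velocities": joint speeds; "effort": joint torques, N m; "tcp_pos": TCP position; "ee_rot": TCP orientation; "wrist_force": force on the tool from outside, world axes, zero at the start; "moment": the same for the moment, N m; "gripper_width": opening from 0.0 (shut) to 1.0 (fully open).
Only numpy, scipy, OpenCV 4.12 (cv2) and the standard library are available. Lean on these libraries where they do the work, as an engineer would, in place of code of your own. Each camera call takes 0.05 s, during which the arm holds its last target.

### The job

For the catalogue photo, take the middle-sized of the three sweet dishes by its grip bar and hold it level with its underside about 10 cm above the middle of the grey photo card, turned a quarter turn clockwise (seen from above) so that its pouring lip points squarely at the camera. Move gently so that the loose sweet stays in the middle of the dish throughout, and leave the other two dishes and all other goods where they are. Finish while holding the dish still like that in the air: do not put it down or let go.

Things in the scene. Friction and masses are not known exactly. Their poses are not given: they have to be found in the camera images.
- dish_a_grip (a point): Centre of the wooden grip bar of the smallest dish (rim 100 mm across, about 170 g), on the dish's axis, 90 mm above its underside (z = 0.090 on the table). Bar: 14 mm wide (x), 50 long (y), 16 high, top at 98 mm; held by an arched wire in the plane x = 0; free below it down to the sweet (top at 38 mm). Axes: x towards the pouring lip, y along the bar, z up.
- dish_a_lip (a point): Outer end of the flat pouring lip (26 mm wide tab, sticking out 17 mm past the rim) of the smallest dish: 67 mm from the dish's axis along its x, 23.5 mm above its underside.
- sweet_a_center (a point): Centre of the loose round amber sweet, 28 mm ball of 18 g, lying in the middle of the smallest dish; it rolls if the dish is tilted or jerked.
- dish_b_grip (a point): Centre of the wooden grip bar of the middle-sized dish (rim 120 mm across, about 220 g), on the dish's axis, 90 mm above its underside (z = 0.090 on the table). Bar: 14 mm wide (x), 50 long (y), 16 high, top at 98 mm; held by an arched wire in the plane x = 0; free below it down to the sweet (top at 38 mm). Axes: x towards the pouring lip, y along the bar, z up.
- dish_b_lip (a point): Outer end of the flat pouring lip (26 mm wide tab, sticking out 17 mm past the rim) of the middle-sized dish: 77 mm from the dish's axis along its x, 23.5 mm above its underside.
- sweet_b_center (a point): Centre of the loose round amber sweet, 28 mm ball of 18 g, lying in the middle of the middle-sized dish; it rolls if the dish is tilted or jerked.
- dish_c_grip (a point): Centre of the wooden grip bar of the largest dish (rim 140 mm across, about 280 g), on the dish's axis, 90 mm above its underside (z = 0.090 on the table). Bar: 14 mm wide (x), 50 long (y), 16 high, top at 98 mm; held by an arched wire in the plane x = 0; free below it down to the sweet (top at 38 mm). Axes: x towards the pouring lip, y along the bar, z up.
- dish_c_lip (a point): Outer end of the flat pouring lip (26 mm wide tab, sticking out 17 mm past the rim) of the largest dish: 87 mm from the dish's axis along its x, 23.5 mm above its underside.
- sweet_c_center (a point): Centre of the loose round amber sweet, 28 mm ball of 18 g, lying in the middle of the largest dish; it rolls if the dish is tilted or jerked.
- dish_b: The middle-sized dish (120 mm) itself: origin at the centre of its underside, axes as for its grip. The three white dishes are alike but for diameter: flat foot, round, floor a shallow cone rising 6 degrees from the middle (10 mm above the underside), rim 26 mm high, arched handle over the middle.
- card_centre (a point): Centre of the top of the square grey photo card, 170 x 170 x 3 mm, fixed flat on the table (top at z = 0.003). Axes: x and y along its edges, z up; the camera stands on its -y side. Card and camera are one fixed piece, whose place and yaw vary.
- lens (a point): Middle of the front of the camera's lens: compact black camera on a mini tripod, top 147 mm above the table, 187 mm from the card centre along the card's -y, lens 115 mm above the table, looking along +y over the card.

How it is judged:
By the outcome, as a careful person would: the job done as asked, in the order asked, and still so for the second after the job is handed in, while the arm keeps its last pose, push and grip.
It also fails if it takes over 61 s, if anything falls off the work surface, if the arm or the gripper's body presses on something with over 40 N, if the wrist force passes 120 N, or if a joint passes its speed limit or range.

## Working session

There is one attempt and no reset: what is moved stays moved. The work goes in short steps, Python scripts to look and compute and a tool call to move; the robot and the scene stay as the last step left them, time stands still between calls to the robot, and variables do not carry over. Pictures are saved under pics/ and viewed, and the job is handed in when it is done.

Besides the shell and the picture viewer there is one more tool, called after "Emit:" as name([rows], argument=value, ...), one row to a line, values as JSON. move_arm: Moves the arm, as the interface text tells. Its arguments: {"type":"object","properties":{"series":{"type":"array","items":{"type":"array","items":{"type":"array","items":{"type":"number"}}}}},"required":["series"]}

```bash
mkdir -p pics; python3 - <<'E'
from station import r
import cv2,pickle
s=r.sense();print(s['time_s'],s['tcp_pos'],s['ee_rot'],s['gripper_width'])
d={}
for n in("scene","top"):
    c=r.capture(n);d[n]=c;cv2.imwrite(f"pics/{n}0.png",c["color"])
    print(n,{k:v for k,v in c.items() if k!="color"})
pickle.dump(d,open("cap0.pkl","wb"))
E
```

```text
0.0 [ 0.14893478 -0.60636756  0.22144983] [[-2.38281938e-01  9.71195835e-01 -6.07048039e-04]
 [ 9.71193507e-01  2.38282697e-01  2.12775738e-03]
 [ 2.21111815e-03 -8.25549606e-05 -9.99997552e-01]] 1.0016377342156109
scene {'fx': 386.7379729034812, 'fy': 386.7379729034812, 'cx': 284.48439775709517, 'cy': 206.1022678293411, 'D': array([0.02617761, 0.        , 0.        , 0.        , 0.        ]), 'rvec': array([ 1.06800346,  2.52303282, -0.87438181]), 'tvec': array([ 0.43037376, -0.25374443,  1.29244857])}
top {'fx': 544.7215973514511, 'fy': 544.7215973514511, 'cx': 286.0395542516561, 'cy': 211.84293978419515, 'D': array([-0.16950081,  0.        ,  0.        ,  0.        ,  0.        ]), 'rvec': array([ 2.16117533, -2.18287772,  0.07579239]), 'tvec': array([0.0046527 , 0.57826072, 1.46665889])}
```

View pics/scene0.png

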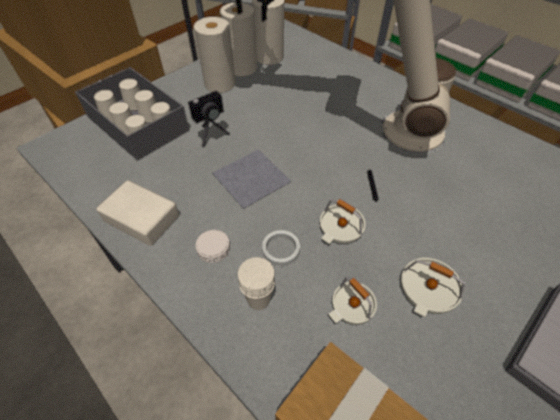

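View pics/top0.png

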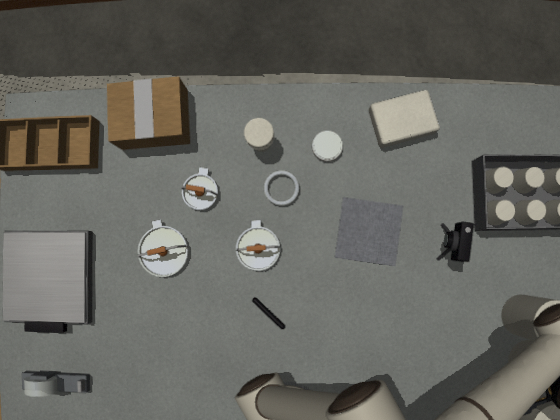

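The three dishes sit at about (258,248) mid-sized, (163,250) largest and (200,191) smallest in the top view. The card is at about (370,231) and the camera at (455,240). Next I zoom in.

```bash
cat > h.py <<'E'
import numpy as np,cv2,pickle
def ray(c,uv):
    K=np.array([[c['fx'],0,c['cx']],[0,c['fy'],c['cy']],[0,0,1]])
    p=cv2.undistortPoints(np.array([[uv]],float),K,c['D'])[0,0]
    R,_=cv2.Rodrigues(c['rvec']);t=c['tvec']
    return -R.T@t, R.T@np.array([p[0],p[1],1])
def onz(c,uv,z):
    o,d=ray(c,uv);return o+d*(z-o[2])/d[2]
def proj(c,P):
    K=np.array([[c['fx'],0,c['cx']],[0,c['fy'],c['cy']],[0,0,1]])
    return cv2.projectPoints(np.array(P,float).reshape(-1,1,3),c['rvec'],c['tvec'],K,c['D'])[0].reshape(-1,2)
E
python3 - <<'E'
from h import *
d=pickle.load(open('cap0.pkl','rb'))
im=d['top']['color']
a=cv2.resize(im[210:290,210:310],None,fx=8,fy=7.5,interpolation=cv2.INTER_CUBIC)
cv2.imwrite('pics/z1.png',cv2.resize(im[205:280,210:310],None,fx=8,fy=8,interpolation=cv2.INTER_CUBIC))
cv2.imwrite('pics/z2.png',cv2.resize(im[180:280,325:485],None,fx=5,fy=5,interpolation=cv2.INTER_CUBIC))
im=d['scene']['color']
cv2.imwrite('pics/z3.png',cv2.resize(im[190:255,300:400],None,fx=8,fy=8,interpolation=cv2.INTER_CUBIC))
for uv in [(258,248),(163,250),(200,191)]: print(onz(d['top'],uv,.026))
print(onz(d['top'],(370,231),.003))
E
```

```text
[0.48011363 0.07615493 0.026     ]
[0.47630671 0.33857995 0.026     ]
[0.63839304 0.23588833 0.026     ]
[ 0.52427372 -0.2332175   0.003     ]
```

View pics/z1.png

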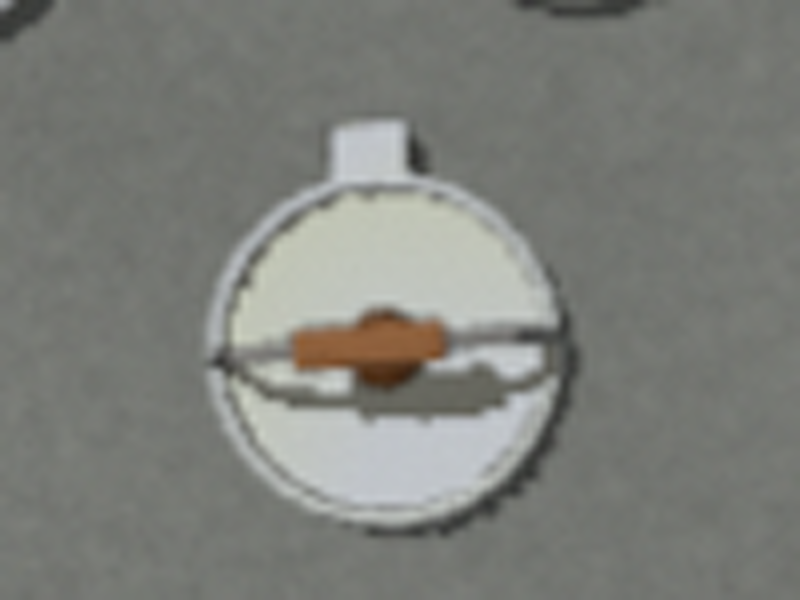

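View pics/z2.png

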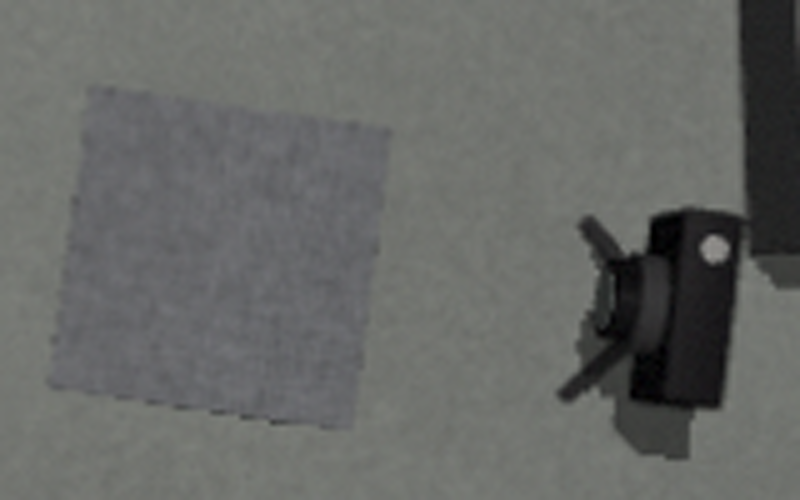

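View pics/z3.png

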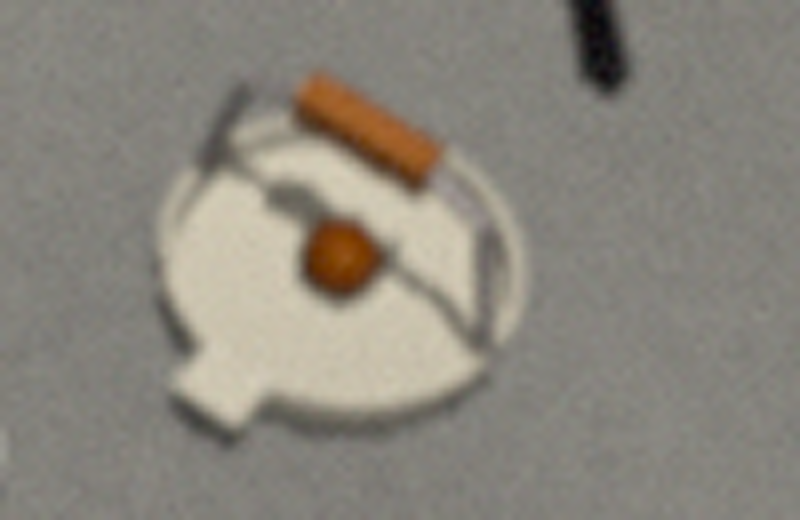

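```bash
python3 - <<'E'
from h import *
d=pickle.load(open('cap0.pkl','rb'));T=d['top'];S=d['scene']
f=lambda X,Y,x0,y0,s:(x0+(X+.5)/s-.5,y0+(Y+.5)/s-.5)
a=lambda X,Y,z:onz(T,f(X,Y,210,205,8),z)
b=lambda X,Y,z:onz(T,f(X,Y,325,180,5),z)
s=lambda X,Y,z:onz(S,f(X,Y,300,190,8),z)
c=a(386,354,.026);print('rim c',c)
l=a(372,122,.0235);print('lip',l,np.degrees(np.arctan2(*(l-c)[1::-1])),np.linalg.norm((l-c)[:2]))
w=a(218,355,.028)-a(560,332,.028);print('wire y dir',np.linalg.norm(w),np.degrees(np.arctan2(w[1],w[0]))-90)
print('bar ends mid (z .098)',a(293,348,.098),a(444,337,.098),'mid',(a(293,348,.094)+a(444,337,.094))/2)
print('scene: lip',s(208,403,.0235),'bar',s(369,128,.093), 'ball',s(342,258,.024),'topball',a(386,347,.026))
C=[b(88,87,.003),b(391,130,.003),b(354,430,.003),b(50,385,.003)];
for p in C:print(p)
print('card c',np.mean(C,0))
for i in range(4):
  e=C[(i+1)%4]-C[i];print(np.linalg.norm(e),np.degrees(np.arctan2(e[1],e[0])))
L=b(605,300,.115);print('lens',L, np.degrees(np.arctan2(*(L-np.mean(C,0))[1::-1])))
# automated fits
hsv=cv2.cvtColor(T['color'],cv2.COLOR_BGR2HSV)
E
```

```text
rim c [0.47790632 0.07668033 0.026     ]
lip [0.55730628 0.08118647 0.0235    ] 3.2481872033474612 0.07952772050309452
wire y dir 0.11676333998739391 3.3515796761685124
bar ends mid (z .098) [0.47892175 0.10212867 0.098     ] [0.48207149 0.05308475 0.098     ] mid [0.4805726 0.0778865 0.094    ]
scene: lip [0.55368875 0.08144266 0.0235    ] bar [0.47919641 0.07616689 0.093     ] ball [0.47910516 0.07635343 0.024     ] topball [0.4802881  0.07666545 0.026     ]
[ 0.61986059 -0.15756517  0.003     ]
[ 0.5940958 -0.3270436  0.003    ]
[ 0.42747956 -0.30227371  0.003     ]
[ 0.4546636  -0.13372612  0.003     ]
card c [ 0.52402489 -0.23015215  0.003     ]
0.17142568065821362 -98.64414974627014
0.16844737330990095 171.54409430927333
0.17072569290316095 80.83800258945541
0.16690820022875488 -8.211482459201607
lens [ 0.49421343 -0.41459158  0.115     ] -99.18146819495496
```

The dish is at (0.4785, 0.077) with yaw about 3.3°. The card centre is at (0.524, -0.230) and the camera lies in direction -98.6°. I turn the jaws to yaw 183.3° first; that leaves wrist range for the quarter turn later.

Emit:
move_arm([
  [[0,0,0,0,0,-5,1],[0,0,0,0,0,-10,1],[0,0,0,0,0,-10,1],[0,0,0,0,0,-10,1],[0,0,0,0,0,-10,1],[0,0,0,0,0,-10,1],[0,0,0,0,0,-10,1],[0,0,0,0,0,-10,1],[0,0,0,0,0,-4.5,1],[-1,1,0,0,0,0,1],[-2,3,0,0,0,0,1],[-3,4,0,0,0,0,1]],
])

```text
time_s: 1.6
tcp_pos: [0.2048, -0.5224, 0.2219]
ee_rot: [[-0.999, -0.054, -0.0], [-0.054, 0.999, 0.001], [0.0, 0.001, -1.0]]
wrist_force: [0.9, -0.2, 0.3]
gripper_width: 0.996
```

Emit:
move_arm([
  [[-3.5,5,0,0,0,0,1],[-3.5,5,0,0,0,0,1],[-3.5,5,0,0,0,0,1],[-3.5,5,0,0,0,0,1],[-3,5,0,0,0,0,1],[-3,5,0,0,0,0,1],[-3,5,0,0,0,0,1],[-2,5,0,0,0,0,1],[-2,5,0,0,0,0,1],[-2,5,0,0,0,0,1],[-1,4,0,0,0,0,1],[-0.8,4.3,0,0,0,0,1]],
])

```text
time_s: 3.1
tcp_pos: [0.4778, 0.0781, 0.2224]
ee_rot: [[-0.998, -0.057, -0.0], [-0.057, 0.998, 0.0], [0.0, 0.0, -1.0]]
wrist_force: [0.5, 0.4, 0.7]
gripper_width: 0.998
```

```bash
python3 - <<'E'
from station import r
import cv2,pickle
s=r.sense();c=r.capture("wrist");pickle.dump((s,c),open("w1.pkl","wb"));cv2.imwrite("pics/w1.png",c["color"])
print(s['tcp_pos'],c['tool_from_camera'],c['fx'],c['D'])
E
```

```text
[0.47776005 0.07810709 0.22240384] [[ 9.99998655e-01  1.17915501e-03  1.13997209e-03 -1.85321892e-04]
 [-1.43695179e-03  9.64962773e-01  2.62382891e-01 -7.13112306e-02]
 [-7.90640529e-04 -2.62384176e-01  9.64963170e-01 -1.62822271e-01]
 [ 0.00000000e+00  0.00000000e+00  0.00000000e+00  1.00000000e+00]] 370.8732887399381 [0.0159617 0.        0.        0.        0.       ]
```

View pics/w1.png

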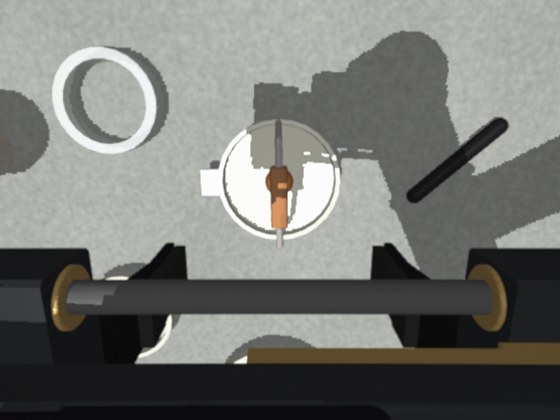

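The wrist view shows the dish rim centred near (280,180), the bar along column 279 (rows 168–228) and the lip end near (201,182). The sweet is in the middle.

```bash
cat >> h.py <<'E'
def wz(s,c,uv,z):
    K=np.array([[c['fx'],0,c['cx']],[0,c['fy'],c['cy']],[0,0,1]])
    p=cv2.undistortPoints(np.array([[uv]],float),K,c['D'])[0,0]
    T=c['tool_from_camera'];R=np.array(s['ee_rot'])
    o=R@T[:3,3]+np.array(s['tcp_pos']);d=R@T[:3,:3]@np.array([p[0],p[1],1])
    return o+d*(z-o[2])/d[2]
E
python3 - <<'E'
from h import *
s,c=pickle.load(open('w1.pkl','rb'))
cv2.imwrite('pics/w1z.png',cv2.resize(c['color'][110:255,190:350],None,fx=4,fy=4,interpolation=cv2.INTER_CUBIC))
g=cv2.cvtColor(c['color'],cv2.COLOR_BGR2HSV)
m=((g[...,0]<14)&(g[...,1]>120)).astype(np.uint8); m[:, :240]=0;m[:,320:]=0;m[250:]=0
ys,xs=np.nonzero(m)
for y in range(165,232,4):
    q=xs[ys==y]; print(y,q.min() if len(q) else '',q.max() if len(q) else '')
print('rim',wz(s,c,(280,179),.026),'lip',wz(s,c,(201,182),.0235))
E
```

```text
165  
169 271 286
173 270 288
177 267 291
181 266 291
185 267 291
189 269 289
193 272 286
197 272 286
201 272 286
205 272 286
209 272 286
213 272 286
217 272 286
221 272 286
225 272 286
229  
rim [0.47622631 0.07497106 0.026     ] lip [0.55416066 0.08300925 0.0235    ]
```

View pics/w1z.png

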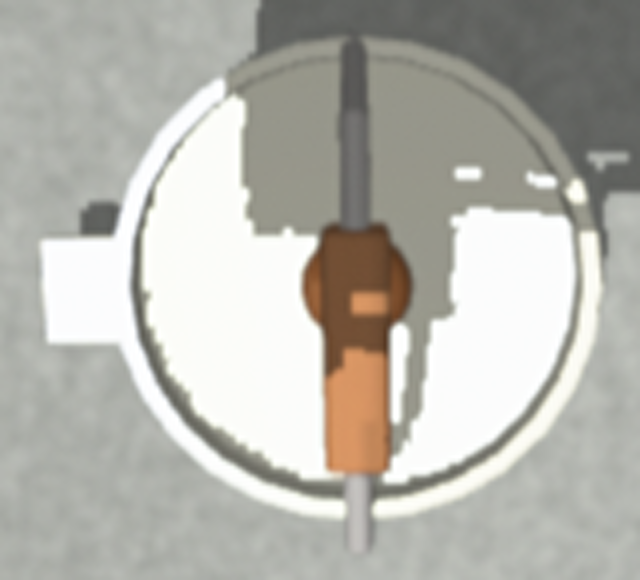

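```bash
python3 - <<'E'
from h import *
s,c=pickle.load(open('w1.pkl','rb'))
f=lambda X,Y,z:wz(s,c,(190+(X+.5)/4-.5,110+(Y+.5)/4-.5),z)
ce=f(363,278,.026);l=f(44,292,.0235);e=l-ce
print('rim',ce,'lip',l,np.degrees(np.arctan2(e[1],e[0])),np.linalg.norm(e[:2]))
a,b=f(355,228,.098),f(358,470,.098);print('bar',a,b,(a+b)/2,np.linalg.norm(a-b),np.degrees(np.arctan2(*(b-a)[1::-1])))
print('wire',f(354,45,.03),f(358,545,.06))
E
```

```text
rim [0.47585095 0.07507417 0.026     ] lip [0.55452934 0.08366194 0.0235    ] 6.2291908490426335 0.07914568282806805
bar [0.47923264 0.05164056 0.098     ] [0.47574972 0.10105582 0.098     ] [0.47749118 0.07634819 0.098     ] 0.04953785310631878 94.03169239621622
wire [0.48128911 0.01943957 0.03      ] [0.47384005 0.13189899 0.06      ]
```

Emit:
move_arm([
  [[0,-0.17,0.5,0,0,-0.6,1],[0,0,1,0,0,0,1],[0,0,2,0,0,0,1],[0,0,2.5,0,0,0,1],[0,0,2.5,0,0,0,1],[0,0,2,0,0,0,1],[0,0,1.5,0,0,0,1],[0,0,1.2,0,0,0,1],[0,0,0.9,0,0,0,1],[0,0,0.6,0,0,0,1],[0,0,0.4,0,0,0,1],[0,0,0,0,0,0,1]],
])

```text
time_s: 4.65
tcp_pos: [0.4784, 0.0745, 0.0715]
ee_rot: [[-0.998, -0.068, -0.0], [-0.068, 0.998, -0.0], [0.0, -0.0, -1.0]]
wrist_force: [-0.5, 0.1, -0.3]
gripper_width: 1.004
```

```bash
python3 - <<'E'
from station import r
import cv2,pickle
s=r.sense();c=r.capture("wrist");pickle.dump((s,c),open("w2.pkl","wb"));cv2.imwrite("pics/w2.png",c["color"])
c=r.capture("scene");cv2.imwrite("pics/s2.png",cv2.resize(c["color"][140:300,240:440],None,fx=3.5,fy=3.5))
print(s['tcp_pos'])
E
```

```text
[0.47843739 0.07448084 0.07151353]
```

View pics/w2.png

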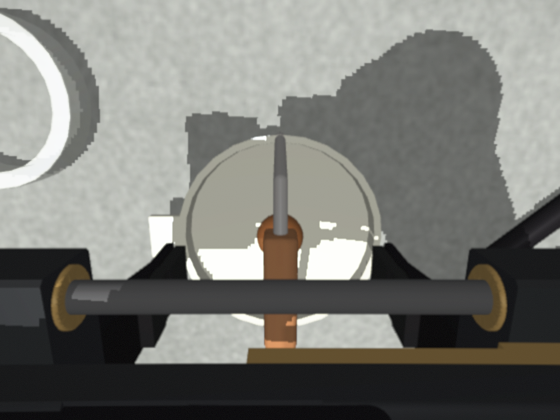

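View pics/s2.png

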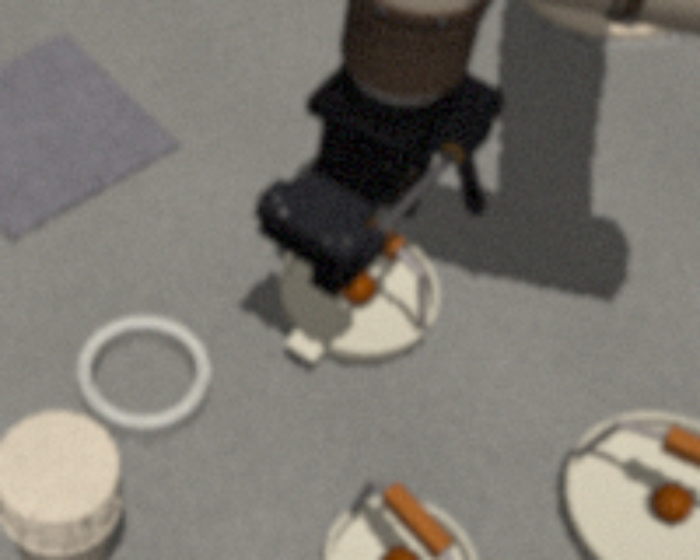

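The bar (column 280) is centred between the fingers. I close gently.

Emit:
move_arm([
  [[0,0.15,0,0,0,0,0.7],[0,0,0,0,0,0,0.4],[0,0,0,0,0,0,0.1],[0,0,0,0,0,0,-0.2],[0,0,0,0,0,0,-0.4],[0,0,0,0,0,0,-0.5],[0,0,0,0,0,0,-0.58],[0,0,0,0,0,0,-0.63],[0,0,0,0,0,0,-0.67],[0,0,0,0,0,0,-0.72],[0,0,0,0,0,0,-1],[0,0,0,0,0,0,-1]],
])

```text
time_s: 6.25
tcp_pos: [0.478, 0.0758, 0.0715]
ee_rot: [[-0.998, -0.068, -0.001], [-0.068, 0.998, -0.0], [0.001, -0.0, -1.0]]
wrist_force: [-1.7, -0.1, 1.9]
gripper_width: 0.158
```

Emit:
move_arm([
  [[0,0,0,0,0,0,-1],[0,0,0,0,0,0,-1],[0,0,0,0,0,0,-1]],
])

```text
time_s: 6.62
tcp_pos: [0.4781, 0.0758, 0.0715]
ee_rot: [[-0.998, -0.068, -0.0], [-0.068, 0.998, -0.0], [0.0, -0.0, -1.0]]
wrist_force: [-2.2, 0.4, 2.2]
gripper_width: 0.156
```

```bash
python3 - <<'E'
from station import r
import cv2,pickle
s=r.sense();c=r.capture("wrist");pickle.dump((s,c),open("w3.pkl","wb"));cv2.imwrite("pics/w3.png",c["color"])
print(s['tcp_pos'],s['gripper_width'],s['wrist_force'],s['moment'])
E
```

```text
[0.47813431 0.07584517 0.07154705] 0.15552021528248694 [-2.1917127   0.35861743  2.21647852] [0.08692796 0.73774616 0.09078305]
```

View pics/w3.png

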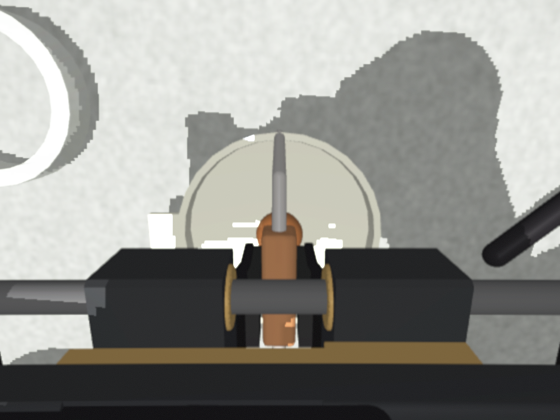

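Gripped at 13.6 mm, which matches the 14 mm bar. Slow lift of 10.3 cm.

Emit:
move_arm([
  [[0,0,-0.1,0,0,0,-1],[0,0,-0.2,0,0,0,-1],[0,0,-0.4,0,0,0,-1],[0,0,-0.7,0,0,0,-1],[0,0,-1,0,0,0,-1],[0,0,-1,0,0,0,-1],[0,0,-1,0,0,0,-1],[0,0,-1,0,0,0,-1],[0,0,-1,0,0,0,-1],[0,0,-1,0,0,0,-1],[0,0,-1,0,0,0,-1],[0,0,-0.8,0,0,0,-1]],
])

```text
time_s: 8.18
tcp_pos: [0.4784, 0.076, 0.1642]
ee_rot: [[-0.998, -0.068, 0.0], [-0.068, 0.998, 0.0], [-0.0, 0.0, -1.0]]
wrist_force: [-0.2, -0.0, -2.0]
gripper_width: 0.157
```

Emit:
move_arm([
  [[0,0,-0.6,0,0,0,-1],[0,0,-0.3,0,0,0,-1],[0,0,-0.2,0,0,0,-1],[0,0,0,0,0,0,-1]],
])

```text
time_s: 8.68
tcp_pos: [0.4783, 0.0759, 0.1745]
ee_rot: [[-0.998, -0.068, -0.0], [-0.068, 0.998, -0.0], [0.0, -0.0, -1.0]]
wrist_force: [-0.5, 0.4, -2.7]
gripper_width: 0.161
```

```bash
python3 - <<'E'
from station import r
import cv2,pickle
s=r.sense();c=r.capture("wrist");pickle.dump((s,c),open("w4.pkl","wb"));cv2.imwrite("pics/w4.png",c["color"])
c=r.capture("scene");cv2.imwrite("pics/s4.png",cv2.resize(c["color"][100:300,230:480],None,fx=3,fy=3))
print(s['tcp_pos'],s['gripper_width'],s['wrist_force'],s['moment'])
E
```

```text
[0.47828619 0.07591011 0.17445444] 0.16085591853236147 [-0.48843314  0.3673615  -2.65804803] [-0.03385301  0.14935092  0.00263957]
```

View pics/w4.png

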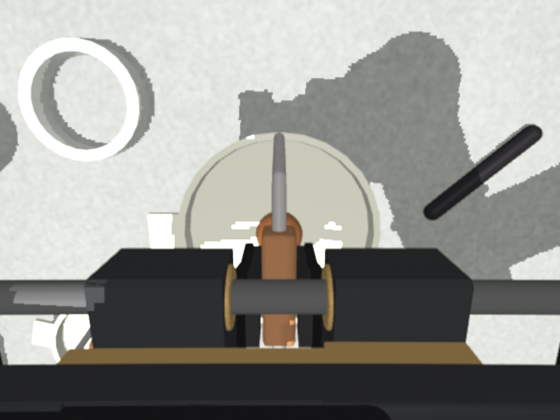

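View pics/s4.png

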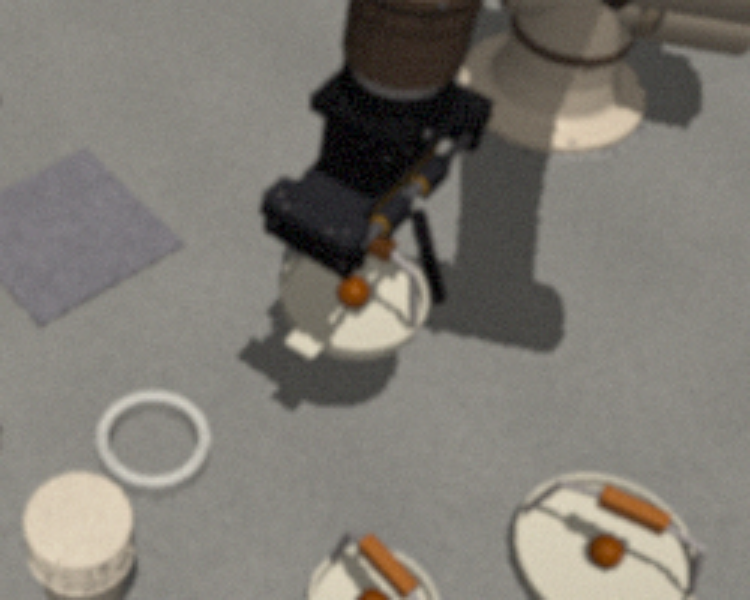

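The dish lifted level with its sweet in the middle. The wrist force of about 2.5 N fits dish plus sweet. Next comes the clockwise turn of about 102.5° (a quarter turn plus the card's yaw).

Emit:
move_arm([
  [[0,0,0,0,0,0.5,-1],[0,0,0,0,0,1,-1],[0,0,0,0,0,2,-1],[0,0,0,0,0,3,-1],[0,0,0,0,0,4,-1],[0,0,0,0,0,5,-1],[0,0,0,0,0,5,-1],[0,0,0,0,0,5,-1],[0,0,0,0,0,5,-1],[0,0,0,0,0,5,-1],[0,0,0,0,0,5,-1],[0,0,0,0,0,5,-1]],
])

```text
time_s: 10.28
tcp_pos: [0.4783, 0.0759, 0.1745]
ee_rot: [[-0.745, 0.667, -0.0], [0.667, 0.745, 0.0], [0.0, 0.0, -1.0]]
wrist_force: [0.5, 0.7, -2.4]
gripper_width: 0.157
```

Emit:
move_arm([
  [[0,0,0,0,0,5,-1],[0,0,0,0,0,5,-1],[0,0,0,0,0,5,-1],[0,0,0,0,0,5,-1],[0,0,0,0,0,5,-1],[0,0,0,0,0,5,-1],[0,0,0,0,0,5,-1],[0,0,0,0,0,5,-1],[0,0,0,0,0,5,-1],[0,0,0,0,0,4,-1],[0,0,0,0,0,3,-1],[0,0,0,0,0,2,-1]],
])

```text
time_s: 11.78
tcp_pos: [0.4783, 0.0759, 0.1745]
ee_rot: [[0.1, 0.995, -0.0], [0.995, -0.1, 0.0], [0.0, -0.0, -1.0]]
wrist_force: [-0.3, -0.2, -1.6]
gripper_width: 0.155
```

Emit:
move_arm([
  [[0,0,0,0,0,1.5,-1],[0,0,0,0,0,1,-1],[0,0,0,0,0,0.5,-1],[0,0,0,0,0,0,-1]],
])

```text
time_s: 12.28
tcp_pos: [0.4783, 0.0759, 0.1745]
ee_rot: [[0.15, 0.989, -0.0], [0.989, -0.15, -0.0], [-0.0, -0.0, -1.0]]
wrist_force: [0.5, 0.4, -2.4]
gripper_width: 0.155
```

```bash
python3 - <<'E'
from station import r
import cv2,pickle
s=r.sense();c=r.capture("wrist");pickle.dump((s,c),open("w5.pkl","wb"));cv2.imwrite("pics/w5.png",c["color"])
c=r.capture("top");cv2.imwrite("pics/t5.png",c["color"])
R=s['ee_rot'];import math
print(s['tcp_pos'],math.degrees(math.atan2(R[1][0],R[0][0])),s['joints'])
E
```

```text
[0.47832424 0.07590902 0.17454531] 81.3961295332418 [ 2.82839470e+01  1.08663886e+01 -2.28878750e+01  8.13530976e-04
 -5.62469086e+01 -1.26888270e+02]
```

View pics/w5.png

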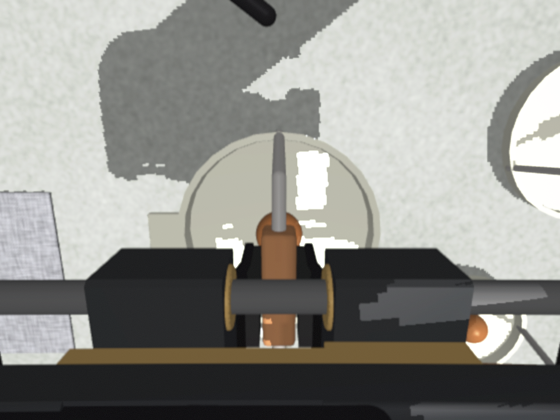

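View pics/t5.png

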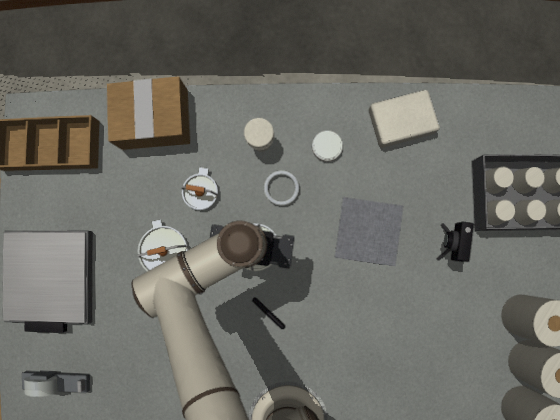

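Yaw is now 81.4° (lip towards -98.6°) and the sweet is still in the middle. I translate gently to the card.

Emit:
move_arm([
  [[-0.3,0.1,0,0,0,0,-1],[-0.6,0.2,0,0,0,0,-1],[-0.9,0.3,0,0,0,0,-1],[-1.2,0.4,0,0,0,0,-1],[-1.5,0.45,0,0,0,0,-1],[-1.7,0.52,0,0,0,0,-1],[-1.7,0.52,0,0,0,0,-1],[-1.7,0.52,0,0,0,0,-1],[-1.7,0.52,0,0,0,0,-1],[-1.7,0.52,0,0,0,0,-1],[-1.7,0.52,0,0,0,0,-1],[-1.7,0.52,0,0,0,0,-1]],
])

```text
time_s: 13.88
tcp_pos: [0.5042, -0.0951, 0.1745]
ee_rot: [[0.15, 0.989, 0.0], [0.989, -0.15, -0.0], [-0.0, 0.0, -1.0]]
wrist_force: [1.3, 0.5, -2.1]
gripper_width: 0.159
```

Emit:
move_arm([
  [[-1.7,0.52,0,0,0,0,-1],[-1.7,0.52,0,0,0,0,-1],[-1.7,0.52,0,0,0,0,-1],[-1.7,0.52,0,0,0,0,-1],[-1.7,0.52,0,0,0,0,-1],[-1.5,0.45,0,0,0,0,-1],[-1.2,0.4,0,0,0,0,-1],[-0.9,0.3,0,0,0,0,-1],[-0.6,0.2,0,0,0,0,-1],[-0.3,0.1,0,0,0,0,-1],[-0.1,0,0,0,0,0,-1],[0,0,0,0,0,0,-1]],
])

```text
time_s: 15.38
tcp_pos: [0.5245, -0.2292, 0.1746]
ee_rot: [[0.149, 0.989, 0.0], [0.989, -0.149, 0.0], [0.0, -0.0, -1.0]]
wrist_force: [0.8, 0.2, -2.2]
gripper_width: 0.156
```

```bash
python3 - <<'E'
from station import r
import cv2,pickle
s=r.sense();c=r.capture("wrist");pickle.dump((s,c),open("w6.pkl","wb"));cv2.imwrite("pics/w6.png",c["color"])
t=r.capture("top");cv2.imwrite("pics/t6.png",t["color"])
q=r.capture("scene");cv2.imwrite("pics/s6.png",cv2.resize(q["color"][60:220,160:360],None,fx=3.75,fy=3.75,interpolation=cv2.INTER_CUBIC))
pickle.dump((t,q),open("ts6.pkl","wb"))
R=s['ee_rot'];import math
print(s['tcp_pos'],math.degrees(math.atan2(R[1][0],R[0][0])),s['joints'])
E
```

```text
[ 0.52452705 -0.22920516  0.17458547] 81.4119850678321 [-7.39636783e+00  1.91858008e+01 -1.11541021e+01 -5.58418911e-03
 -5.96600601e+01 -9.11888264e+01]
```

View pics/w6.png

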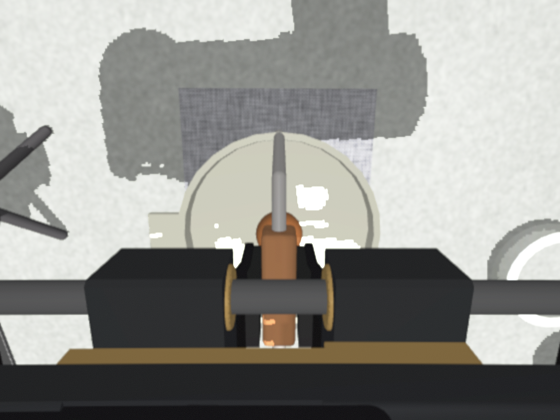

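View pics/t6.png

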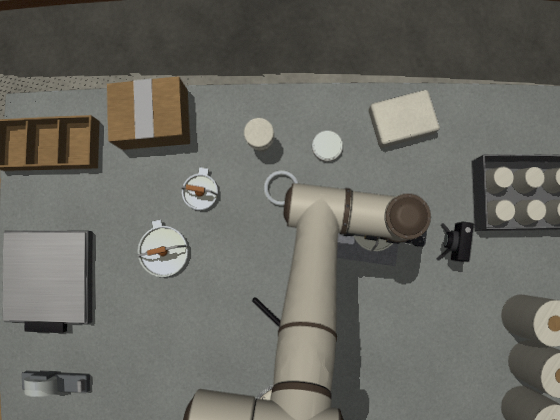

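View pics/s6.png

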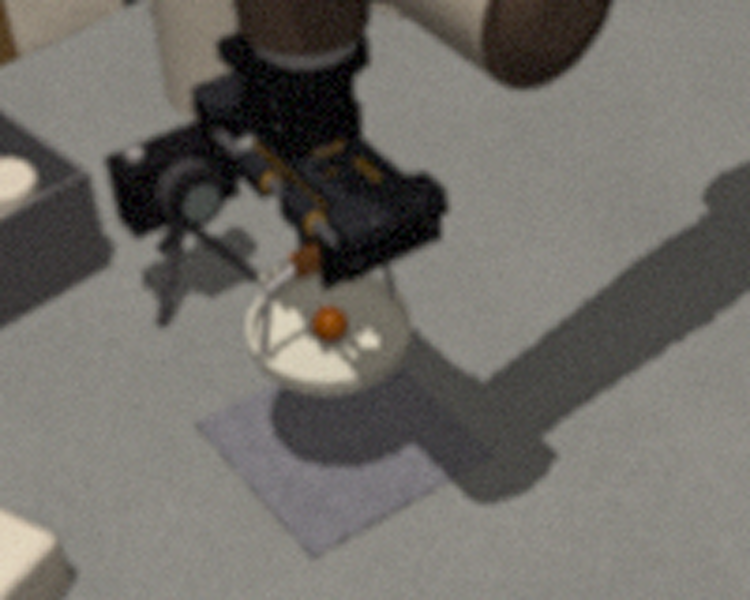

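The far card edge runs from (180,88) to (377,89) in the wrist view, parallel to the tool axis, and the dish is centred on column 279. Now the numeric check.

```bash
python3 - <<'E'
from h import *
s,c=pickle.load(open('w6.pkl','rb'))
cv2.imwrite('pics/w6z.png',cv2.resize(c['color'][75:255,135:395],None,fx=3,fy=3,interpolation=cv2.INTER_CUBIC))
a,b=wz(s,c,(180,88.3),.003),wz(s,c,(377,89.3),.003)
R=np.array(s['ee_rot']);p=np.array(s['tcp_pos'])
print(a,b,np.linalg.norm(a-b));e=a-b;print('edge yaw',np.degrees(np.arctan2(e[1],e[0])))
n=e/np.linalg.norm(e); perp=np.array([n[1],-n[0],0]); # toward base side?
for sg in(1,-1): print('card c',(a+b)/2+sg*.085*perp)
l,rr=wz(s,c,(178.5,222),.129),wz(s,c,(380,222),.129);print('rim mid',(l+rr)/2,np.linalg.norm(l-rr))
L=wz(s,c,(149.5,229),.1265);print('lip',L, np.linalg.norm(L-p))
# scene-based card corners & rim
t,q=pickle.load(open('ts6.pkl','rb'));f=lambda X,Y,z:onz(q,(160+(X+.5)/3.75-.5,60+(Y+.5)/3.75-.5),z)
k=[f(197,425,.003),f(316,557,.003),f(492,455,.003)];print(k,(k[0]+k[2])/2)
print('scene rim c',f(328,332,.129),'ball',f(330,323,.127))
E
```

```text
[ 0.42603432 -0.2994518   0.003     ] [ 0.45182156 -0.13255951  0.003     ] 0.16887278260307886
edge yaw -98.78355410300429
card c [ 0.3549248  -0.20302597  0.003     ]
card c [ 0.52293108 -0.22898534  0.003     ]
rim mid [ 0.51825594 -0.22736784  0.129     ] 0.11842058941807287
lip [ 0.51190508 -0.30478934  0.1265    ] 0.0904681913831456
[array([ 0.59584316, -0.32417285,  0.003     ]), array([ 0.61996169, -0.15715998,  0.003     ]), array([ 0.45444093, -0.13376226,  0.003     ])] [ 0.52514205 -0.22896755  0.003     ]
scene rim c [ 0.53525314 -0.22353792  0.129     ] ball [ 0.52646748 -0.23113797  0.127     ]
```

View pics/w6z.png

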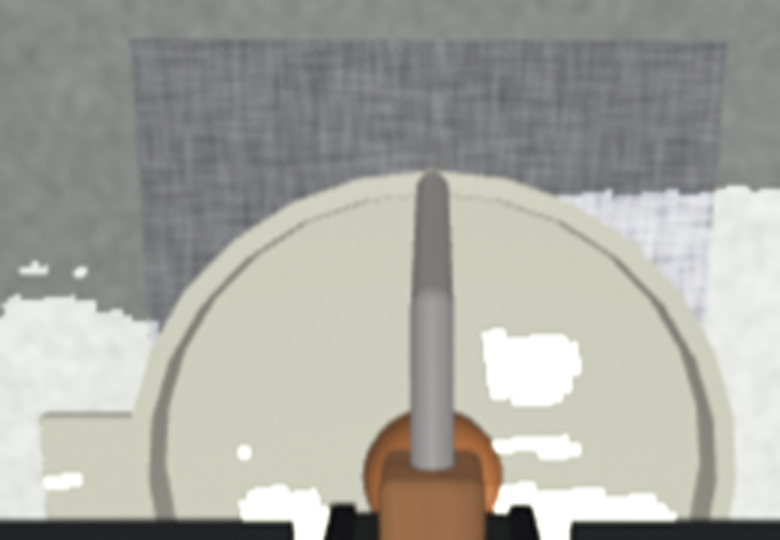

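Card centre estimates average (0.524, -0.229) and the TCP is at (0.5245, -0.2292). The yaw error is about 0.2° and the underside is 10.0 cm above the card. I hold briefly, recheck and hand in.

Emit:
move_arm([
  [[0,0,0,0,0,0,-1],[0,0,0,0,0,0,-1],[0,0,0,0,0,0,-1],[0,0,0,0,0,0,-1],[0,0,0,0,0,0,-1],[0,0,0,0,0,0,-1]],
])

```text
time_s: 16.27
tcp_pos: [0.5246, -0.2295, 0.1746]
ee_rot: [[0.15, 0.989, 0.0], [0.989, -0.15, -0.0], [-0.0, 0.0, -1.0]]
wrist_force: [0.1, -0.9, -1.9]
gripper_width: 0.157
```

```bash
python3 - <<'E'
from station import r
from h import *
_,c0=pickle.load(open('w6.pkl','rb'))
c=r.capture("wrist");s=r.sense()
print(s['time_s'],s['tcp_pos'],s['gripper_width'],s['wrist_force'],cv2.absdiff(c['color'],c0['color']).mean())
g=cv2.cvtColor(c['color'],cv2.COLOR_BGR2HSV);m=(g[...,0]<14)&(g[...,1]>120);q=np.nonzero(m[212:232])[1];print(q.min(),q.max())
print(r.finish_job())
E
```

```text
16.325 [ 0.52455163 -0.22944453  0.17452498] 0.15897628432498448 [ 0.44505412  0.05572514 -2.15973955] 0.6908971088435374
257 301
the job is handed in; nothing more can be done
None
```

I took the middle-sized dish by its grip bar, lifted it straight up, turned it clockwise and carried it slowly to the card. I handed the job in at 16.3 s with the arm holding the dish still in the air.

The clockwise turn was 102.5°: a quarter turn plus the extra needed to face the lip along the yawed card's axis.

**Last checks:**
- **Position:** the gripper tip is within about 1–2 mm of the card centre, averaged over the top, scene and wrist views. The underside is about 10.0 cm above the card.
- **Direction:** the lip points about 0.2° off the card axis.
- **Level and grip:** the tool is vertical and the jaws are closed on the bar at about 13.7 mm.
- **Sweet:** it is in the middle, spanning columns 257–301 with the dish centred on 279 in the wrist view.
- **Other goods:** the last top view shows the other two dishes and the goods in sight where they were.

**One disagreement:** my hand-picked rim centres were about 6 mm off in the wrist view and 12 mm in the scene view. Both rims were partly hidden by the gripper, so I relied on the bar, the sweet and the gripper pose instead.

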